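# Cap a wheel hub and lift it off its bench post for inspection

### The arm

A 6-joint arm with a two-finger parallel gripper is mounted at the origin on the work surface. World frame = base frame: x ahead of the robot, y to its left, z up, the work surface at z = 0. Lengths are in m, angles in degrees, forces in N, time in s.
With the tool pointing down it reaches from about 0.325 to 0.85 m from the base axis. Payload 15.5 kg.
Tool frame: the origin (TCP) lies midway between the tips of the shut fingers; the grasp point (between the pads) lies 19 mm behind it; z points along the fingers, y is the line along which they close (so a half turn about z gives the same grasp; the last joint's range is limited). The gripper opens to 91 mm and grips with 3 to 60 N. Pads are 32 mm wide; open, the fingers measure 118 mm over their backs; the gripper's body (76 mm by 178 mm) begins 60 mm behind the grasp point.
Start: joints at [60.762, 28.281, 77.091, -0, 74.628, -5.472], TCP at [0.252, 0.572, 0.214] pointing down, gripper open.
Joint ranges: [-166.48, 166.48], [-47.26, 123.95], [12.59, 153.08], [-70.14, 250.14], [6.76, 159.57], [-176.63, 176.63]. Speed limits (degrees/s): [108.29, 108.29, 147.25, 172.46, 172.46, 172.46].

### API

Orientations are given as a 3x3 rotation matrix whose columns are the frame's x, y, z axes.
In Python, from bench import ctrl gives the robot as it stands. The module is installed in compiled form; this text tells all that it offers. Calls block until the motion is done:
- ctrl.goto(position, orientation): joint-space move of the TCP to a pose.
- ctrl.move_l(position, vel=0.15, ori=None, contact_N=None): straight line of the TCP; ori=None keeps the orientation; vel is the mean speed in m/s. With contact_N (N) it stops when the force on the tool has changed by that much, and returns True; else False.
- ctrl.movej(angles): joint-space move.
- ctrl.command_gripper(opening): opening from 0.0 (shut) to 1.0 (fully open); the grip force is fixed at half the most; returns when the fingers have stopped.
- ctrl.sleep(seconds).
- ctrl.ik(position, orientation): joint angles nearest the present ones, or None.
- ctrl.read_camera(name): name is "side" or "top" or "wrist"; returns the picture (384x512x3 uint8, blue, green, red); there is no depth.
- ctrl.camera_params(name): a dict with "fx", "fy", "cx", "cy" (pixels), "pose" (4x4, takes a point from camera to world coordinates); the wrist camera has in their place "T_tool_cam" (4x4, takes a point from camera to tool coordinates, whose origin is the TCP and whose axes are the flange's). Camera axes: x right, y up, looking along -z (the intrinsics and any distortion apply to the point x, -y, -z); pixel columns grow to the right and rows downward; lengths in m; the calibration is good to about 2 mm. A picture is of the moment at which its call begins: read the wrist's pose just before it. camera_params takes no time and is no camera call.
A pose or a line that the arm cannot do raises ctrl.MotionError and nothing moves.
- ctrl.sign_off(): hands the job in; it is judged then, once.
Readings, each from a call of its own:
- ctrl.current_t(): time.
- ctrl.current_q(): joint angles.
- ctrl.current_dq(): joint speeds.
- ctrl.current_effort(): joint torques, N m.
- ctrl.current_tool_pos(): TCP position.
- ctrl.current_eef_rot(): TCP orientation.
- ctrl.current_contact_force(): force on the tool from outside, world axes, zero at the start.
- ctrl.current_wrist_torque(): the same for the moment, N m.
- ctrl.current_grip_width(): opening from 0.0 (shut) to 1.0 (fully open).
- ctrl.current_grasp_force(): force on a finger pad.
Only numpy, scipy, OpenCV 4.12 (cv2) and the standard library are available. Lean on these libraries where they do the work, as an engineer would, in place of code of your own. Each camera call takes 0.05 s, during which the arm holds its last target. There are 200 camera calls.

### The job

Set the loose grease cap gently, spigot down, into the open top of the wheel hub that stands on the bench post, so that it sits fully home and level, and let go of it. Then grip the hub by its barrel, lift it straight up off the post with the cap still in place, and hold it steady and level over the post with about five centimetres of air between its underside and the tip of the post, ready for its rear seal to be inspected. Finish while holding it there, and leave the bearing, the grease tin and the spanner where they are.

Things in the scene. Friction and masses are not known exactly. Their poses are not given: they have to be found in the camera images.
- hub_mid (a point): Loose aluminium wheel hub standing upright on the bench post, 0.45 to 0.72 kg: a round barrel 58 mm in outer diameter and 65 mm tall, with a 110 mm diameter, 10 mm thick bolt flange round its foot. This point is on its axis, half-way up: 32.5 mm above its underside, 32.5 mm below the rim. z axis up along the hub's axis.
- cap_mid (a point): Loose steel grease cap standing right way up on the bench, 28 mm tall, 90 g. From the bottom: a 6 mm long, 39 mm diameter spigot, a 4 mm thick, 52 mm diameter flange, an upright round dome of 34 mm diameter and 18 mm height to hold it by. This point is on its axis, half-way up: 14 mm above its foot, 8 mm above the flange's underside; z up.
- post_tip (a point): Centre of the top of the fixed steel bench post's pin, 62 mm above the bench, hidden inside the hub at the start. The pin is upright, 30 mm in diameter and 30 mm long, and stands on a 60 mm diameter shoulder, 32 mm above the bench, on which the hub's underside rests.
- hub: The same hub; origin on its axis at the centre of its underside, z up. Its top is an open mouth of 45 mm diameter inside a flat rim 6.5 mm wide; the bearing inside lies 10 mm or more below the rim. At its foot a 34 mm bore slides over the post's pin, loosely.
- cap: The same cap; origin on its axis at the foot of the spigot, z up. The spigot (chamfered) drops into the hub's mouth and the flange rests on the rim: cap_mid is then 40.5 mm above hub_mid.
- stand: The fixed bench post as a whole, with a round 130 mm diameter, 12 mm thick base plate; origin at the centre of the base's underside.
- bearing: Bystander: loose tapered roller bearing lying flat on the bench, 73 mm diameter, 26 mm tall; origin at the centre of its underside. Leave it alone.
- grease_tin: Bystander: closed grease tin, 80 mm diameter, 80 mm tall, standing at the far side; origin at the centre of its underside. Leave it alone.
- spanner: Bystander: steel spanner 200 mm long, lying flat at the far side; origin at its middle. Leave it alone.
Mind the look-alikes: they are no part of the job. Leave any orange, purple or red look-alike of the hub alone.

How it is judged:
By the outcome, as a careful person would: the job done as asked, in the order asked, and still so for the second after the job is handed in, while the arm keeps its last pose, push and grip.
It also fails if it takes over 54 s, if anything falls off the work surface, if the arm or the gripper's body presses on something with over 40 N, if the wrist force passes 120 N, or if a joint passes its speed limit or range.

## Working session

There is one attempt and no reset: what is moved stays moved. The work goes in short steps, each a Python script; the robot and the scene stay as the last script left them, time stands still between calls to the robot, and variables do not carry over. Pictures are saved under pics/ and viewed, at most 10 in all, crops included, and the job is handed in when it is done.

```bash
mkdir -p pics
python3 - <<'E'
from bench import ctrl
import cv2,numpy as np
np.set_printoptions(precision=4,suppress=True)
for n in ["side","top","wrist"]:
    cv2.imwrite(f"pics/{n}0.png",ctrl.read_camera(n)); print(n,ctrl.camera_params(n))
print(ctrl.current_eef_rot(),ctrl.current_t())
a=[cv2.imread(f"pics/{n}0.png") for n in ["top","side"]]
E
```

```text
side {'fx': 380.03877617248037, 'fy': 380.03877617248037, 'cx': 254.56584135323166, 'cy': 199.00821492718796, 'pose': array([[ 0.9083,  0.299 , -0.2926,  0.2584],
       [-0.4183,  0.6327, -0.6518, -0.5863],
       [-0.0098,  0.7144,  0.6997,  0.7769],
       [ 0.    ,  0.    ,  0.    ,  1.    ]])}
top {'fx': 379.9234901919745, 'fy': 379.9234901919745, 'cx': 259.38015763897977, 'cy': 191.04601356324648, 'pose': array([[ 0.0141,  0.9858, -0.1671,  0.4128],
       [-0.9999,  0.0141, -0.0012,  0.0596],
       [ 0.0011,  0.1671,  0.9859,  0.9738],
       [ 0.    ,  0.    ,  0.    ,  1.    ]])}
wrist {'fx': 312.756468552201, 'fy': 312.756468552201, 'cx': 260.44045011053686, 'cy': 193.73008884803957, 'T_tool_cam': array([[-0.0009,  0.9551,  0.2962,  0.0853],
       [ 1.    ,  0.0012, -0.0008,  0.0005],
       [-0.0011,  0.2962, -0.9551, -0.1694],
       [ 0.    ,  0.    ,  0.    ,  1.    ]])}
[[-0.9152  0.403  -0.0005]
 [ 0.403   0.9152 -0.0008]
 [ 0.0001 -0.001  -1.    ]] 0.15
```

View pics/top0.png

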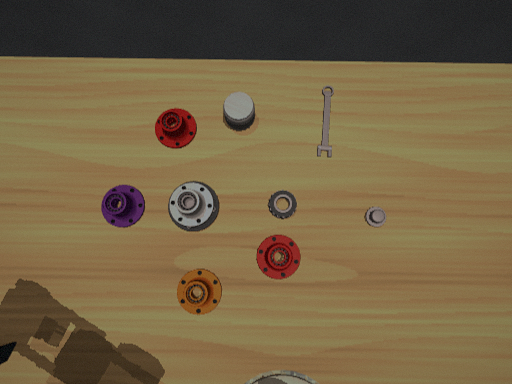

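View pics/side0.png

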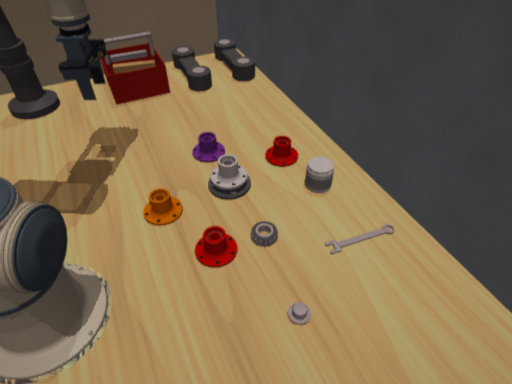

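The top picture shows the silver hub's mouth at about (188,202) and the cap at (376,215). In the side view they are at about (228,160) and (300,308). Next I'll localise both, then look at them with the wrist camera.

```bash
cat > h.py <<'E'
from bench import ctrl
import cv2,numpy as np
np.set_printoptions(precision=4,suppress=True)
def cam(n):
    p=ctrl.camera_params(n)
    if n=="wrist":
        T=np.eye(4);T[:3,:3]=ctrl.current_eef_rot();T[:3,3]=ctrl.current_tool_pos()
        p["pose"]=T@p["T_tool_cam"]
    return p
def on_plane(p,uv,z):
    d=p["pose"][:3,:3]@np.array([(uv[0]-p["cx"])/p["fx"],-(uv[1]-p["cy"])/p["fy"],-1])
    o=p["pose"][:3,3]; return o+d*(z-o[2])/d[2]
def project(p,X):
    c=np.linalg.inv(p["pose"])@np.append(X,1); return np.array([p["cx"]-p["fx"]*c[0]/c[2],p["cy"]+p["fy"]*c[1]/c[2]])
def down(yaw):  # tool pointing down, tool x axis at yaw (deg)
    a=np.radians(yaw);c,s=np.cos(a),np.sin(a)
    return np.array([[c,s,0],[s,-c,0],[0,0,-1.]])
E
python3 - <<'E'
from h import *
t,s=cam("top"),cam("side")
print("hub",on_plane(t,(188.5,202),.097),on_plane(s,(228,160),.097))
print("cap",on_plane(t,(376.5,215),.028),on_plane(s,(300,307),.028))
h=on_plane(t,(188.5,202),.097);c=on_plane(t,(376.5,215),.028)
for X in(h,c):
  for yaw in(156,180,0,90,-90,135,-135):
    q=ctrl.ik(np.append(X[:2],.2),down(yaw)); print(yaw,None if q is None else np.array(q))
E
```

```text
hub [0.5332 0.2254 0.097 ] [0.5407 0.2242 0.097 ]
cap [ 0.5166 -0.2328  0.028 ] [ 0.5204 -0.2367  0.028 ]
156 [ 17.0021  25.3599  84.8126  -0.      69.8275 -48.9979]
180 [ 17.0021  25.3599  84.8126  -0.      69.8275 -72.9979]
0 [ 17.0021  25.3599  84.8126  -0.      69.8275 107.0021]
90 [17.0021 25.3599 84.8126 -0.     69.8275 17.0021]
-90 [  17.0021   25.3599   84.8126   -0.       69.8275 -162.9979]
135 [ 17.0021  25.3599  84.8126  -0.      69.8275 -27.9979]
-135 [  17.0021   25.3599   84.8126   -0.       69.8275 -117.9979]
156 [-30.2952  24.4013  86.5268  -0.      69.0719 -96.2952]
180 [ -30.2952   24.4013   86.5268   -0.       69.0719 -120.2952]
0 [-30.2952  24.4013  86.5268  -0.      69.0719  59.7048]
90 [-30.2952  24.4013  86.5268  -0.      69.0719 -30.2952]
-90 [-30.2952  24.4013  86.5268  -0.      69.0719 149.7048]
135 [-30.2952  24.4013  86.5268  -0.      69.0719 -75.2952]
-135 [ -30.2952   24.4013   86.5268   -0.       69.0719 -165.2952]
```

Run:
```python
from h import *
import json
R=down(90); P={}
for n,xy,z in(("hub",(.536,.225),.097),("cap",(.5185,-.2345),.028)):
    ctrl.goto([*xy,z+.12],R); ctrl.sleep(.2)
    p=cam("wrist"); im=ctrl.read_camera("wrist"); cv2.imwrite(f"pics/w_{n}.png",im)
    np.savez(f"{n}.npz",**p); print(ctrl.current_tool_pos(),ctrl.current_t(),project(p,[*xy,z]))
cv2.imwrite("pics/both.png",cv2.resize(np.vstack([cv2.imread("pics/w_hub.png")[50:330],cv2.imread("pics/w_cap.png")[50:330]]),(512,560)))
```

```text
[0.5358 0.2256 0.217 ] 2.0417 [261.3465 190.2124]
[ 0.5188 -0.234   0.1481] 3.9917 [260.665 190.124]
```

View pics/both.png

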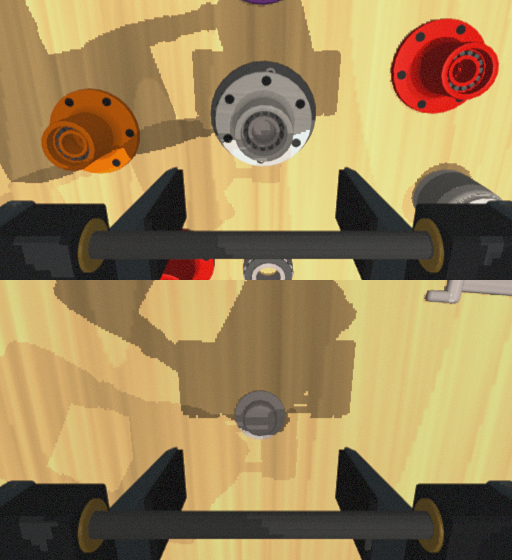

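Hub mouth is at about (264,181) in the wrist picture and the cap at about (260,182). I'll zoom in on both to refine.

Run:
```python
import cv2,numpy as np
o=[]
for n in("hub","cap"):
    im=cv2.imread(f"pics/w_{n}.png")[135:235,210:310]
    im=cv2.convertScaleAbs(im,alpha=1.6)
    im=cv2.resize(im,(400,400),interpolation=cv2.INTER_CUBIC)
    for k in range(0,100,10):
        cv2.line(im,(k*4,0),(k*4,6 if k%50 else 14),(0,0,255),1);cv2.line(im,(0,k*4),(6 if k%50 else 14,k*4),(0,0,255),1)
    o.append(im)
cv2.imwrite("pics/zoom.png",np.hstack(o))
```

```text
(no output)
```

View pics/zoom.png

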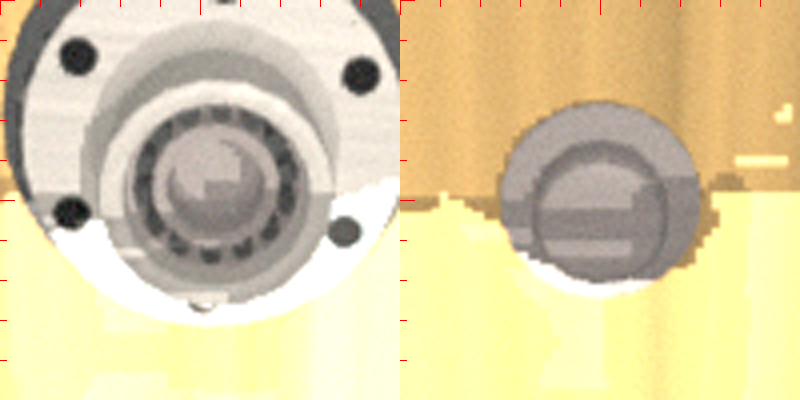

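Run:
```python
from h import *
from scipy.optimize import fsolve
a=np.linspace(0,2*np.pi,73)
def box(p,x,y,z,r):
    U=np.array([project(p,[x+r*np.cos(t),y+r*np.sin(t),z]) for t in a]); return U.min(0),U.max(0)
o=[]
for n,z,r,b in(("hub",.097,.029,(100,80,335,306)),("cap",.0095,.026,(100,100,300,297)),):
    p=dict(np.load(f"{n}.npz")); b=np.array(b)/4-.5+np.array([210,135,210,135])
    c=fsolve(lambda v:sum(box(p,*v,z,r))/2-(b[:2]+b[2:])/2,p["pose"][:2,3])
    print(n,c,"size",np.subtract(*box(p,*c,z,r)[::-1]),b[2:]-b[:2])
    im=cv2.imread(f"pics/w_{n}.png")[135:235,210:310]
    im=cv2.resize(cv2.convertScaleAbs(im,alpha=1.3),(400,400),interpolation=cv2.INTER_CUBIC)
    for zz,rr in((.097,.029),(.097,.0225)) if n=="hub" else((.0095,.026),(.028,.017)):
        U=np.array([project(p,[c[0]+rr*np.cos(t),c[1]+rr*np.sin(t),zz]) for t in a])
        cv2.polylines(im,[np.int32((U-[210,135]+.5)*4)],True,(0,0,255),1)
    o.append(im)
cv2.imwrite("pics/fit.png",np.hstack(o))
```

```text
hub [0.5384 0.2316] size [60.4702 58.3899] [58.75 56.5 ]
cap [ 0.5173 -0.2342] size [50.8829 49.065 ] [50.   49.25]
```

View pics/fit.png

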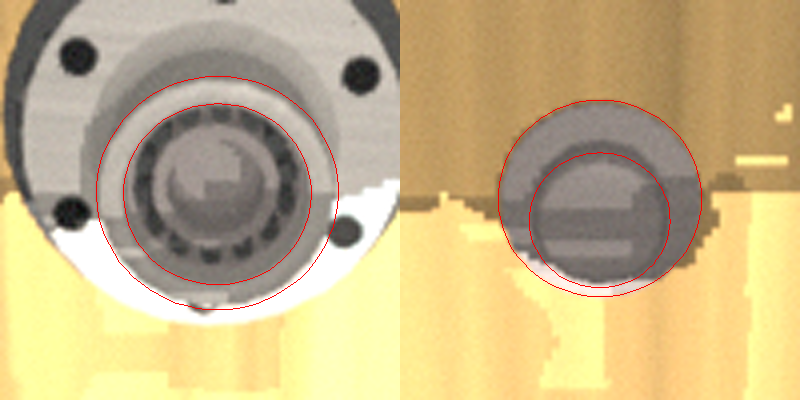

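The wrist fits match well, but the hub's y differs by 6 mm from my coarse top-camera reading. I'll check by overlaying the wrist estimates on the top and side pictures.

Run:
```python
from h import *
a=np.linspace(0,2*np.pi,73); rows=[]
for n in("top","side"):
    p=cam(n); src=cv2.imread(f"pics/{n}0.png"); r=[]
    for c,cir in(((.5384,.2316),((.097,.029),(.097,.0225),(.042,.055))),((.5173,-.2342),((.0095,.026),(.028,.017)))):
        o=np.int32(project(p,[*c,.05]))-25
        im=cv2.resize(src[o[1]:o[1]+50,o[0]:o[0]+50],(300,300),interpolation=cv2.INTER_CUBIC)
        for z,rr in cir:
            U=np.array([project(p,[c[0]+rr*np.cos(t),c[1]+rr*np.sin(t),z]) for t in a])
            cv2.polylines(im,[np.int32((U-o+.5)*6)],True,(0,0,255),1)
        r.append(im)
    rows.append(np.hstack(r))
cv2.imwrite("pics/chk.png",np.vstack(rows))
```

```text
(no output)
```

View pics/chk.png

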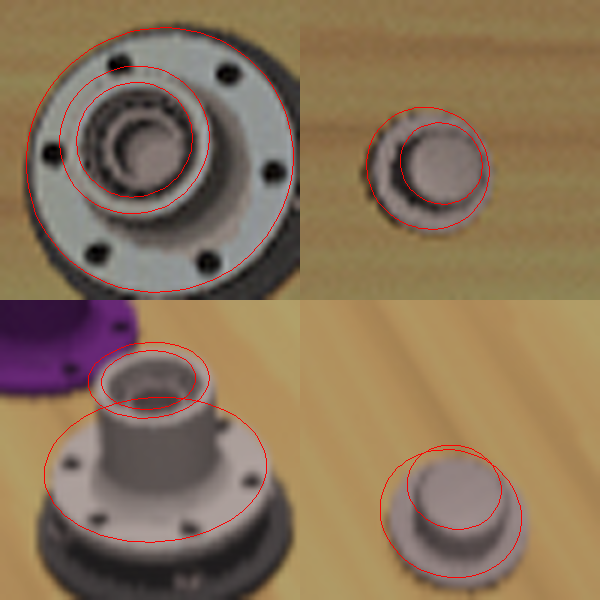

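Both fixed cameras show about the same shift, roughly 1 px, for hub and cap, so this is calibration bias. The cap–hub offset from the wrist camera holds. Now I'll grasp the cap.

Run:
```python
from h import *
R=down(90); c=[.5173,-.2342]
ctrl.goto([*c,.07],R)
print("contact",ctrl.move_l([*c,.0125],vel=.06,contact_N=6),ctrl.current_tool_pos())
ctrl.command_gripper(0.0)
print("w",ctrl.current_grip_width()*91,ctrl.current_grasp_force(),ctrl.current_contact_force())
print(ctrl.move_l([*c,.075],vel=.06)); ctrl.sleep(.2)
p=cam("wrist"); im=ctrl.read_camera("wrist"); np.savez("held.npz",**p)
print(ctrl.current_tool_pos(),ctrl.current_contact_force(),ctrl.current_grip_width()*91,ctrl.current_t())
cv2.imwrite("pics/held.png",im)
t=ctrl.current_tool_pos(); im=im[120:300,160:360]; im=cv2.resize(cv2.convertScaleAbs(im,alpha=1.5),(800,720),interpolation=cv2.INTER_CUBIC)
a=np.linspace(0,2*np.pi,73)
for dz,r in((-.0025,.026),(.0155,.017)):
    U=np.array([project(p,[t[0]+r*np.cos(q),t[1]+r*np.sin(q),t[2]+dz]) for q in a]); cv2.polylines(im,[np.int32((U-[160,120]+.5)*4)],True,(0,0,255),1)
cv2.imwrite("pics/heldz.png",im[:600])
```

```text
contact False [ 0.5175 -0.2343  0.0128]
w 32.62132413105139 30.000112505222205 [ 1.0117 -0.1306 -0.3947]
False
[ 0.5172 -0.2341  0.0748] [-0.5646  0.4534 -1.0807] 32.722391622650726 7.875
```

View pics/heldz.png

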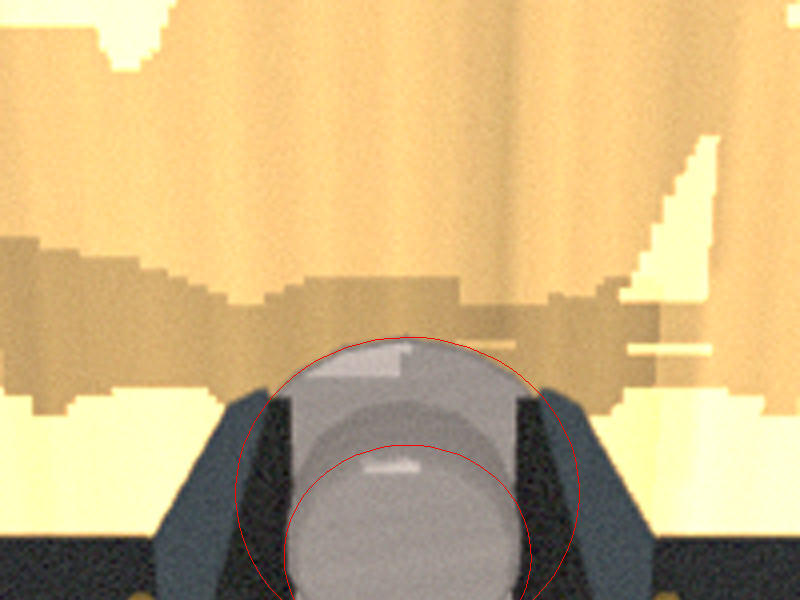

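The cap is held level between the pads. It is centred on the projected TCP to within about 0.5 mm. I'll carry it to hover over the hub and check there.

Run:
```python
from h import *
R=down(90); c=[.5173,-.2342]; h=[.5384,.2316]
ctrl.move_l([*c,.19],vel=.15)
ctrl.goto([*h,.19],R); ctrl.move_l([*h,.125],vel=.08); ctrl.sleep(.2)
p=cam("wrist"); im=ctrl.read_camera("wrist")
t=ctrl.current_tool_pos(); print(t,ctrl.current_t(),ctrl.current_contact_force())
im=im[100:250,160:360]; im=cv2.resize(cv2.convertScaleAbs(im,alpha=1.3),(800,600),interpolation=cv2.INTER_CUBIC)
a=np.linspace(0,2*np.pi,73)
for z,r,col in((t[2]-.0025,.026,(0,0,255)),(.097,.029,(0,255,0)),(.097,.0225,(0,255,0)),(.042,.055,(255,0,0))):
    U=np.array([project(p,[h[0]+r*np.cos(q),h[1]+r*np.sin(q),z]) for q in a]); cv2.polylines(im,[np.int32((U-[160,100]+.5)*4)],True,col,1)
cv2.imwrite("pics/hover.png",im)
s=ctrl.read_camera("side"); cv2.imwrite("pics/hover_side.png",s)
```

```text
[0.5386 0.2317 0.1254] 11.7083 [ 0.5301 -0.4187 -1.4359]
```

View pics/hover.png

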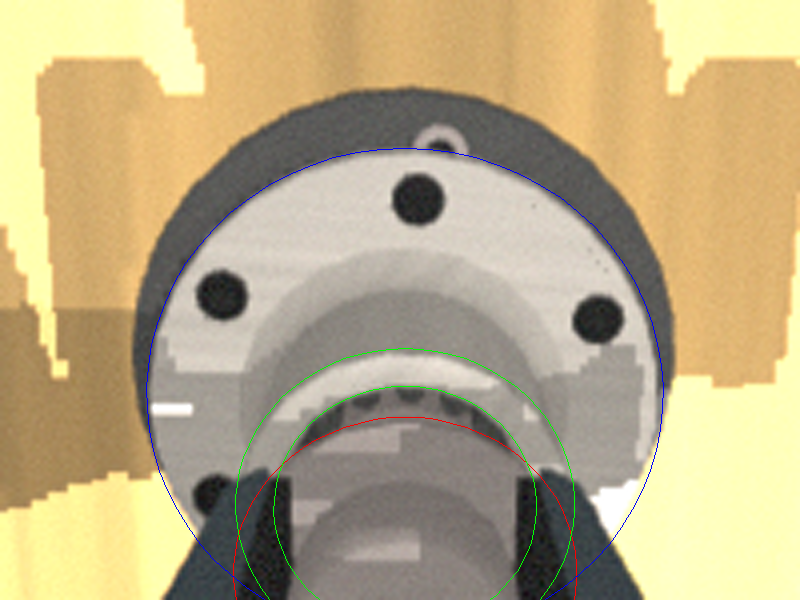

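The hover overlay agrees: the mouth, hub flange and cap flange outlines all match the model to about 1 mm. I'll lower the cap and stop on contact.

Run:
```python
from h import *
h=[.5384,.2316]
ctrl.move_l([*h,.1125],vel=.05)
f0=ctrl.current_contact_force()
r=ctrl.move_l([*h,.1015],vel=.015,contact_N=3)
print(r,ctrl.current_tool_pos(),ctrl.current_contact_force()-f0,ctrl.current_wrist_torque(),ctrl.current_t())
```

```text
True [0.5384 0.2316 0.1034] [-0.106   0.3067  7.4313] [-0.1439  0.2248  0.0084] 12.7583
```

Contact came at z = 0.1034, where the seated height should be 0.1038. I'll release and look.

Run:
```python
from h import *
h=[.5384,.2316]
ctrl.command_gripper(1.0)
ctrl.move_l([*h,.215],vel=.12); ctrl.sleep(.2)
p=cam("wrist"); im=ctrl.read_camera("wrist"); s=ctrl.read_camera("side")
print(ctrl.current_tool_pos(),ctrl.current_t())
im=im[125:245,190:340]; im=cv2.resize(cv2.convertScaleAbs(im,alpha=1.2),(600,480),interpolation=cv2.INTER_CUBIC)
a=np.linspace(0,2*np.pi,73)
for z,r,col in((.101,.026,(0,0,255)),(.119,.017,(0,0,255)),(.097,.029,(0,255,0)),(.042,.055,(255,0,0))):
    U=np.array([project(p,[h[0]+r*np.cos(q),h[1]+r*np.sin(q),z]) for q in a]); cv2.polylines(im,[np.int32((U-[190,125]+.5)*4)],True,col,1)
s=cv2.resize(s[140:220,195:265],(200,240)); im[:240,:200]=s
cv2.imwrite("pics/seated.png",im)
```

```text
[0.5383 0.2315 0.2146] 15.1333
```

View pics/seated.png

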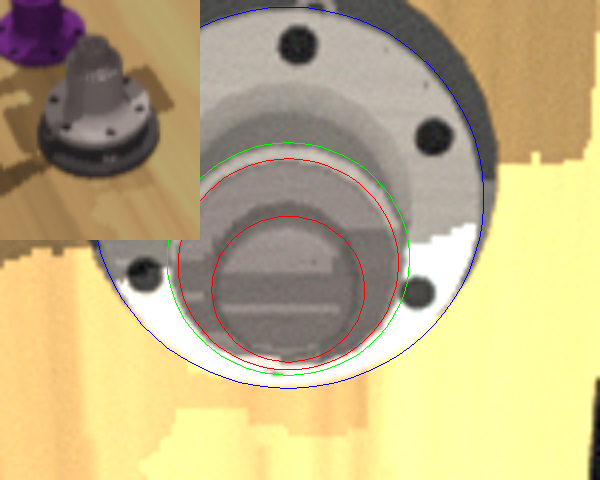

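The cap sits concentric on the rim and level, matching the modelled flange and dome outlines. Next I'll grip the barrel and lift.

Run:
```python
from h import *
h=[.5384,.2316]
ctrl.move_l([*h,.13],vel=.12)
r=ctrl.move_l([*h,.056],vel=.06,contact_N=6); print(r,ctrl.current_tool_pos())
if not r:
    ctrl.command_gripper(0.0); ctrl.sleep(.2)
    print("w",ctrl.current_grip_width()*91,ctrl.current_grasp_force(),ctrl.current_contact_force())
    z=ctrl.current_tool_pos()[2]
    print(ctrl.move_l([*h,.056+.02],vel=.03,contact_N=30),ctrl.current_contact_force(),ctrl.current_wrist_torque())
    print(ctrl.move_l([*h,.056+.080],vel=.04,contact_N=30)); ctrl.sleep(.5)
    print(z,ctrl.current_tool_pos(),ctrl.current_contact_force(),ctrl.current_wrist_torque(),ctrl.current_grip_width()*91,ctrl.current_eef_rot())
im=ctrl.read_camera("side");w=ctrl.read_camera("wrist");print(ctrl.current_t())
cv2.imwrite("pics/fin.png",np.hstack([cv2.resize(im[90:240,155:305],(400,400),interpolation=cv2.INTER_CUBIC),cv2.resize(w[100:300,160:360],(400,400))]))
```

```text
False [0.5386 0.2317 0.0564]
w 58.21238700325308 30.000059148296714 [ 0.674  -0.2142  0.7793]
False [-0.1739 -0.3054 -6.4492] [ 0.0082  0.0335 -0.0161]
False
0.056051513985479307 [0.5384 0.2316 0.136 ] [ 0.2768  0.8203 -6.417 ] [-0.0594  0.0523  0.0059] 58.3584019840135 [[-0.      1.     -0.001 ]
 [ 1.      0.     -0.0003]
 [-0.0003 -0.001  -1.    ]]
21.25
```

View pics/fin.png

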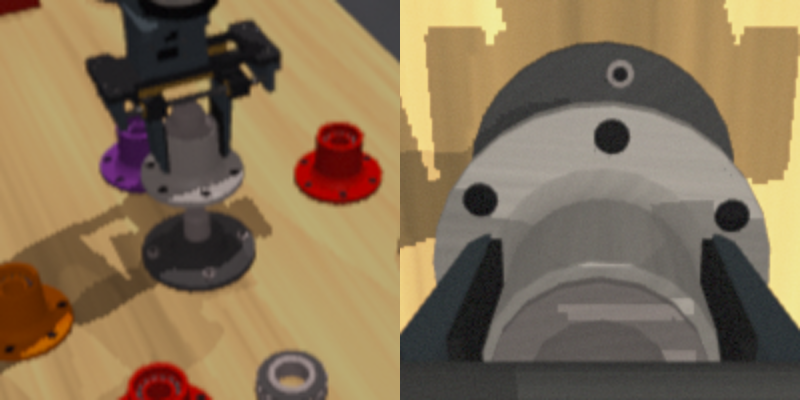

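Run:
```python
from h import *
p=cam("wrist"); a=np.linspace(0,2*np.pi,181)
for z in(.116,.122,.128):
    U=np.array([project(p,[.5384+.055*np.cos(q),.2316+.055*np.sin(q),z]) for q in a]); print(z,"top row in panel",(U[:,1].min()-100)*2,"left/right",(U[:,0].min()-160)*2,(U[:,0].max()-160)*2)
ctrl.sleep(.5); print(ctrl.current_contact_force(),np.abs(ctrl.current_dq()).max(),ctrl.current_tool_pos())
ctrl.sign_off()
```

```text
0.116 top row in panel 98.35916658367137 left/right 35.31399887449686 370.0380437253375
0.122 top row in panel 101.62540069236985 left/right 30.521198111999183 374.86814003473205
0.128 top row in panel 105.1014220768111 left/right 25.4448335802183 379.98434254141534
[-0.1903 -0.2119 -7.029 ] 0.10930289107065881 [0.5384 0.2316 0.136 ]
the job is handed in; nothing more can be done
```

The job is handed in: the cap is seated in the hub, and the arm is holding the hub steady and level over the post, lifted 80 mm, which leaves about 5 cm of air above the tip.

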